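# Level the casting plate and press to check

## Task

Stand the spirit level on the clear part of the tilting plate, lengthwise and roughly between the two scribed lines, and let go of it; then turn the plate's levelling knob until the bubble sits still in the middle of the vial. To check that the plate stays level under load, finish by pressing straight down on the top of the level's finger grip with a moderate push of about 10 newtons, and end the program while still holding that push, the bubble still centred; leave everything else on the table where it is.

Things in the scene. Friction and masses are not known exactly. Their poses are not given: they have to be found in the camera images.
- level: Loose spirit level, about 0.3 kg, on its base: aluminium bar 150 x 34 x 14 mm; in its middle an upright black finger grip (28 mm along the bar, 16 mm across, from 14 to 48 mm above the underside); a clear vial along one half only (17 to 71 mm from the middle, up to 31 mm high). Origin: middle of the underside; x along the bar towards the vial, z up.
- level_top (a point): Middle of the flat top of the level's finger grip, 48 mm straight above the level's origin; axes as level. The place to press.
- vial (a point): Middle of the level's vial, 44 mm from the level's origin along +x and 22 mm above the underside; axes as level. Two black lines round the vial, 8 mm either side of it, frame the bubble (dark, 12 mm long) when centred.
- bubble (a joint): Position in m of the bubble along the vial: 0 is the vial's middle, positive towards the level's +x end, ends at +-16 mm. It moves towards the higher end, 0.6 mm per mrad of tilt, and settles in about 2 s. Valid only while the level stands on the plate, let go or pressed straight down; pushing the knob down with 15 N dips its end by about 2 mrad until let go.
- tilt_plate: Plate of a levelling stand: steel, 130 (its x) x 280 (its y) x 12 mm, on a pivot along its x, over a steel foot fixed to the table (place and yaw differ). Origin: on the pivot, 18 mm below the middle of the top face; z up, y towards the levelling knob. Top face about 58 mm above the table. The knob's end starts low by 9 to 20 mrad.
- plate_place (a point): Middle of the clear area of the plate, on the top face, 35 mm along -y from above the plate's origin; axes as tilt_plate. Two scribed lines across the plate, 78 mm either side of it along y, mark the ends of the area for the level.
- knob_grip (a point): On the axis of the black levelling knob, 20 mm above the plate's top, 150 mm along the plate's +y from plate_place. The knob: a disc of 44 mm diameter, 6 mm high, on it an upright bar 44 mm long, 14 mm wide, from 6 to 32 mm above the plate. x of this point runs along the bar and turns with it, z up. It rises 1.6 mm per rad turned clockwise.
- knob (a joint): Angle of the knob in rad, growing clockwise seen from above; 0: its bar lies along the plate's x. Starts within 0.25 of 0, range -1.0 to 3.2, stiff (0.05 N m), stays where left. Clockwise raises the knob's end by 14 mrad per rad: the bubble moves 8.5 mm per rad towards the knob. The level reading differs each time (0.9 to 1.2): only the bubble tells.
- jar: Bystander: closed clear jar, 72 mm across, 85 mm tall. Origin: middle of the underside.
- dish: Bystander: white bowl, 84 mm across, 30 mm tall. Origin: middle of the underside.
- tape: Bystander: cardboard tape ring, 70 mm across, 19 mm tall. Origin: middle of the underside.
- puck: Bystander: flat white square box, 60 x 60 x 24 mm. Origin: middle of the underside.
- marker: Bystander: marker pen lying, about 125 mm long, 14 mm thick. Origin: middle of the underside.
- scissors: Bystander: pair of scissors lying flat, about 170 mm long, 10 mm thick. Origin: middle of the underside.
- adapter: Bystander: black power adapter block, 75 x 45 x 32 mm. Origin: middle of the underside.
Mind the look-alikes: they are no part of the job. There is more than one size of the level; the one meant has the size given above.

How it is judged:
By the outcome, as a careful person would: the job done as asked, in the order asked, and still so for the second after the job is handed in, while the arm keeps its last pose, push and grip.
It also fails if it takes over 67 s, if anything falls off the work surface, if the arm or the gripper's body presses on something with over 40 N, if the wrist force passes 120 N, or if a joint passes its speed limit or range.

## Robot

A 7-joint arm with a two-finger parallel gripper is mounted at the origin on the work surface. World frame = base frame: x ahead of the robot, y to its left, z up, the work surface at z = 0. Lengths are in mm, angles in rad, forces in N, time in s.
With the tool pointing down it reaches from about 350 to 775 mm from the base axis. Payload 3.1 kg.
Tool frame: the origin (TCP) lies on the centre line of the jaws, within the pads' length; the fingertips stand 11 mm ahead of it and the grasp point (between the pads) lies 8 mm behind it; z points along the fingers, y is the line along which they close (so a half turn about z gives the same grasp; the last joint's range is limited). The gripper opens to 85 mm and grips with 20 to 120 N. Pads are 22 mm wide; open, the fingers measure 114 mm over their backs; the gripper's body (76 mm by 85 mm) begins 54 mm behind the grasp point. The pads swing forward as they close: fully open they stand 13 mm farther back than shut.
Start: joints at [1.072, 0.311, 0.014, 1.512, -0.004, 1.319, -0.027], TCP at [242.627, -493.608, 242.304] pointing down, gripper open.
Joint ranges: [-2.7, 2.7], [-0.3, 1.91], [-1.27, 1.3], [0.12, 2.57], [-1.44, 4.58], [0.2, 2.03], [-3.05, 3.05]. Speed limits (rad/s): [2.79, 2.79, 3.14, 3.14, 3.14, 3.14, 3.14].

## Interface

Orientations are given as a unit quaternion [w, x, y, z].
In Python, from cell import arm, snapshot, camera_model, finish_job, spotter gives the robot as it stands.
- The arm moves only by the tool play_rows, never from a script. Its argument "steps" is a list that holds one entry, the list of rows, each a list of 5 numbers: the shift along the tool's x, y, z in cm, then the turn about the tool's z in rad, then the closure, from 0 (fully open) to 1 (shut). In form: [[[x, y, z, turn, hand], ...]]. A call has 1 to 20 rows; each row shifts and turns the commanded pose from where the row before left it, along the tool's axes as they then stand; what a row does not reach is not made up. A row lasts 1/8 s, in which the tool goes at most 62.5 mm and 10.7 degrees, less where a joint would pass 70% of its speed; a pose out of reach is approached as far as the arm can. A call with a gripper value outside its range is refused whole. The fingers move at their own pace and stop on an object; the grip force is fixed at half the most. Time passes only in rows, so rows that do not move let the fingers close. It gives the time, the measured TCP pose, the force, the opening and the grip force at its end, in the units of the state.
- arm.read_state(): the state, without advancing time (a new reading comes with each control period).
- snapshot(name): name is "scene" or "top" or "wrist"; returns the picture (420x560x3 uint8, blue, green, red); there is no depth.
- camera_model(name): a dict with "intrinsics" (3x3 intrinsics, pixels), "dist_coeffs" ([k1, k2, p1, p2, k3] as OpenCV has them; the pictures are not rectified), "extrinsics" (4x4, takes a point from camera to world coordinates). Camera axes: x right, y up, looking along -z (the intrinsics and any distortion apply to the point x, -y, -z); pixel columns grow to the right and rows downward; lengths in mm; the calibration is good to about 2 mm. A picture is of the moment at which its call begins: read the wrist's pose just before it. camera_model takes no time and is no camera call; for the wrist camera it gives the pose at the moment of the call.
- finish_job(): hands the job in; it is judged then, once.
Trained networks look in the newest picture that a camera, given by its name, has taken for a name from the list of things; names that differ only in an ending like _2 or _b are one class to them, and where a whole thing is asked for, a point or a joint stands for the part that bears it (a point fixed in the world has none). Each returns a list of dicts, best first, with "conf" (0 to 1); they miss things now and then, are a little off and sometimes report something else, mostly with a low value. They report only what shows in the picture. A call takes as long as a camera call. They do not tell look-alikes from the thing itself.
- spotter.search_frame(camera, target): "bbox" ([left, top, width, height] as shares, 0 to 1, of the picture: columns of its width, rows of its height, round what is visible of it).
- spotter.tip_of(camera, target): "centre" ([column, row] as shares, 0 to 1, of the picture: columns of its width, rows of its height: a listed point, or the origin of a listed thing).
The state is a dict: "time_s": time; "joints": joint angles; "joint_velocities": joint speeds; "joint_efforts": joint torques, N m; "ee_pos": TCP position; "tcp_rot": TCP orientation; "contact_force": force on the tool from outside, world axes, zero at the start; "ft_torque": the same for the moment, N m; "finger_gap": finger opening in mm; "grip_force": force on a finger pad.
Only numpy, scipy, OpenCV 4.12 (cv2) and the standard library are available. Lean on these libraries where they do the work, as an engineer would, in place of code of your own. Each camera call takes 0.05 s, during which the arm holds its last target. There are 200 camera calls.

## Working session

There is one attempt and no reset: what is moved stays moved. The work goes in short steps, Python scripts to look and compute and a tool call to move; the robot and the scene stay as the last step left them, time stands still between calls to the robot, and variables do not carry over. Pictures are saved under pics/ and viewed, at most 10 in all, crops included, and the job is handed in when it is done.

Besides the shell and the picture viewer there is one more tool, called as name(argument=value, ...), one argument or row to a line, values as JSON. play_rows: Moves the arm, as the interface text tells. Its arguments: {"type":"object","properties":{"steps":{"type":"array"}},"required":["steps"]}

```bash
mkdir -p pics; cat > h.py <<'E'
import numpy as np, cv2
from cell import arm, snapshot, camera_model, finish_job, spotter
def ray(cam,u,v,cm=None):
    c=cm or camera_model(cam);K=np.array(c["intrinsics"],float);d=np.array(c["dist_coeffs"],float);T=np.array(c["extrinsics"],float)
    p=cv2.undistortPoints(np.array([[[u,v]]],float),K,d)[0,0]
    return T[:3,3],T[:3,:3]@np.array([p[0],-p[1],-1.])
def at(cam,u,v,z,cm=None):
    o,d=ray(cam,u,v,cm);return o+d*(z-o[2])/d[2]
def proj(cam,P,cm=None):
    c=cm or camera_model(cam);K=np.array(c["intrinsics"],float);d=np.array(c["dist_coeffs"],float);T=np.array(c["extrinsics"],float)
    q=(np.atleast_2d(P)-T[:3,3])@T[:3,:3];q=q*[1,-1,-1]
    return cv2.projectPoints(q,np.zeros(3),np.zeros(3),K,d)[0][:,0]
E
python3 - <<'E'
from h import *
s=arm.read_state();print(s["time_s"],s["ee_pos"],s["tcp_rot"],s["finger_gap"])
for c in ["top","scene"]:
    im=snapshot(c);cv2.imwrite(f"pics/{c}0.png",cv2.resize(im,(800,600)))
    print(c,np.array(camera_model(c)["extrinsics"])[:3,3])
    for n in ["level","level_top","vial","tilt_plate","plate_place","knob_grip"]:
        z={"level":0,"level_top":48,"vial":22,"tilt_plate":40,"plate_place":58,"knob_grip":78}[n]
        for r in spotter.tip_of(c,n)[:4]:
            u,v=r["centre"];print(n,round(r["conf"],2),round(u*560),round(v*420),at(c,u*560,v*420,z).round(0))
E
```

```text
0.0 [ 242.31970457 -492.96134355  241.22512481] [-1.13227213e-03  9.74017541e-01  2.26469555e-01 -2.96572829e-04] 85.4761263747518
top [ 410.36439278   27.51426988 1264.184012  ]
level 0.87 420 233 [ 547. -289.    0.]
level 0.69 374 241 [ 531. -174.    0.]
level_top 0.82 375 241 [ 527. -170.   48.]
level_top 0.79 428 228 [ 553. -296.   48.]
vial 0.69 422 246 [ 512. -286.   22.]
vial 0.69 380 228 [ 559. -187.   22.]
tilt_plate 0.81 248 235 [548. 130.  40.]
plate_place 0.87 262 235 [544.  96.  58.]
knob_grip 0.7 430 228 [ 549. -291.   78.]
knob_grip 0.68 197 234 [550. 246.  78.]
scene [1272.97608561  -38.92405083 1089.77255721]
level 0.98 160 225 [ 550. -291.    0.]
level 0.82 199 211 [ 517. -176.    0.]
level 0.46 348 187 [495. 274.   0.]
level_top 0.8 157 218 [ 557. -290.   48.]
level_top 0.59 227 176 [437. -84.  48.]
vial 0.92 160 207 [ 505. -286.   22.]
vial 0.61 196 218 [ 554. -185.   22.]
tilt_plate 0.61 307 196 [537. 140.  40.]
plate_place 0.79 294 200 [557.  98.  58.]
knob_grip 0.64 351 186 [549. 261.  78.]
```

View pics/top0.png

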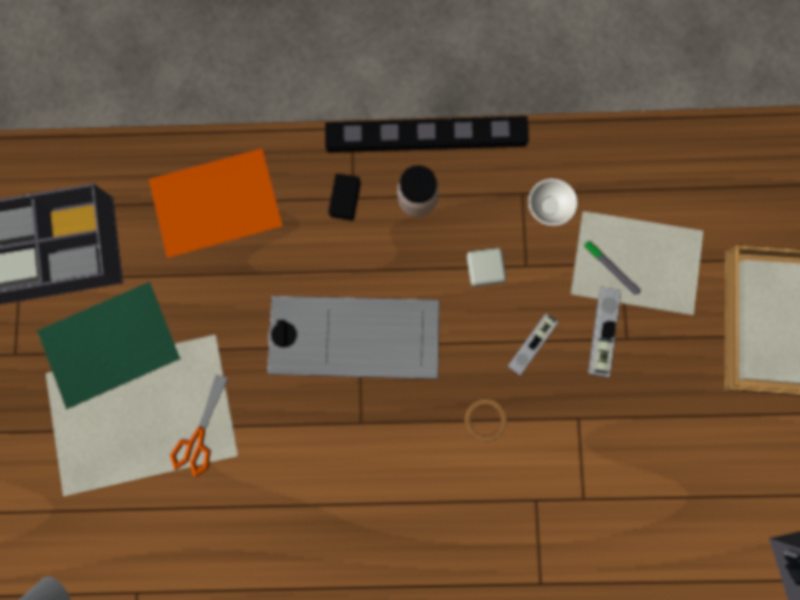

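```bash
python3 - <<'E'
import cv2
a=cv2.imread('pics/top0.png');c=cv2.resize(a[290:400,490:640],(800,587),interpolation=cv2.INTER_CUBIC);cv2.imwrite('pics/crop1.png',c)
E
```

```text
(no output)
```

View pics/crop1.png

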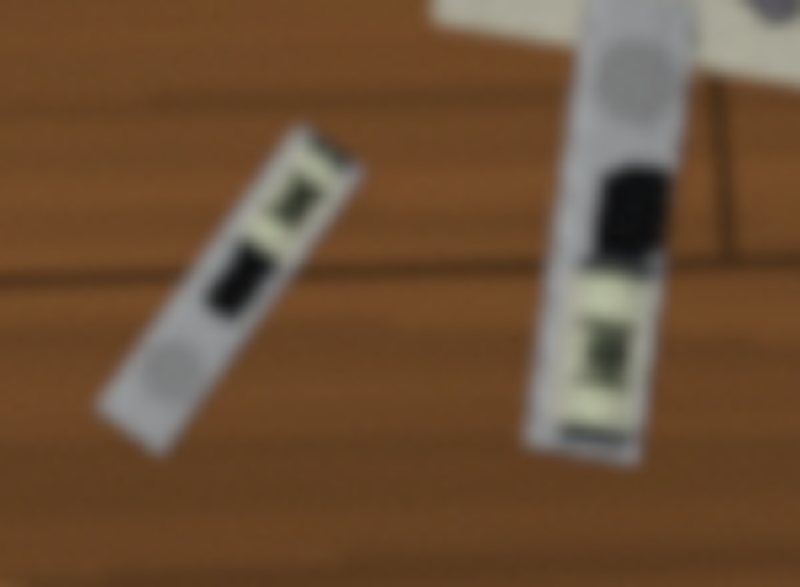

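The 800×600 view shows two levels. The small one is at (533,343), about 68 px or 112 mm long. The large one is at (605,332), about 88 px × 1.72 mm/px, so about 150 mm. The large one fits the description. The enlarged crop confirms this: its vial points down the image (world -x). The knob is at (284,333) and the clear area runs between lines at x = 327 and x = 422. I'm moving above the large level.

play_rows(
  steps=[
    [[4.04, -0.52, 0, 0, 0], [4.04, -0.52, 0, 0, 0], [4.04, -0.52, 0, 0, 0], [4.04, -0.52, 0, 0, 0], [4.04, -0.52, 0, 0, 0], [4.04, -0.52, 0, 0, 0], [4.04, -0.52, 0, 0, 0], [4.04, -0.52, 0, 0, 0], [4.04, -0.52, 0, 0, 0], [0, 0, 0, 0.145, 0], [0, 0, 0, 0.145, 0], [0, 0, 0, 0.145, 0], [0, 0, 0, 0.145, 0], [0, 0, 0, 0, 0], [0, 0, 0, 0, 0]],
  ],
)

```text
time_s: 2.58
ee_pos: [548.3, -291.2, 242.2]
tcp_rot: [-0.0, 0.998, -0.06, -0.0]
contact_force: [0.1, 0.2, 0.3]
finger_gap: 85.3
grip_force: 0.0
```

```bash
cat >> h.py <<'E'
def st():
    s=arm.read_state();w,x,y,z=s["tcp_rot"]
    yaw=np.degrees(np.arctan2(2*(x*y+w*z),1-2*(y*y+z*z)))
    print("t",round(s["time_s"],2),"tcp",np.round(s["ee_pos"],1),"yaw",round(yaw,2),"j7",round(s["joints"][6],2),"gap",round(s["finger_gap"],1),"F",np.round(s["contact_force"],1),"grip",round(s["grip_force"],1))
    return s
def see(n,items,cam="wrist"):
    st();c=camera_model(cam);im=snapshot(cam);cv2.imwrite(f"pics/{n}.png",im)
    for k,z in items.items():
        for r in spotter.tip_of(cam,k)[:2]:
            u,v=r["centre"];print(k,round(r["conf"],2),round(u*560),round(v*420),at(cam,u*560,v*420,z,c).round(1))
    return im,c
E
python3 - <<'E'
from h import *
see("w1",dict(level=0,level_top=48,vial=22))
print(camera_model("wrist"))
E
```

```text
t 2.58 tcp [ 548.3 -291.2  242.2] yaw -6.93 j7 -1.24 gap 85.3 F [0.1 0.2 0.3] grip 0.0
level 0.88 279 174 [ 551.7 -290.8    0. ]
level 0.55 186 199 [ 533.9 -173.4    0. ]
level_top 0.72 177 211 [ 533.7 -176.9   48. ]
level_top 0.63 285 185 [ 548.  -296.4   48. ]
vial 0.67 190 180 [ 560.5 -189.5   22. ]
vial 0.64 277 214 [ 508.3 -282.9   22. ]
{'intrinsics': array([[315.28266504,   0.        , 278.77080182],
       [  0.        , 315.28266504, 206.47548597],
       [  0.        ,   0.        ,   1.        ]]), 'dist_coeffs': array([0.01642016, 0.        , 0.        , 0.        , 0.        ]), 'extrinsics': array([[-1.22243012e-01,  9.52021602e-01,  2.80555726e-01,
         6.20671854e+02],
       [-9.92500069e-01, -1.17112248e-01, -3.50476088e-02,
        -2.99262539e+02],
       [-5.09568851e-04, -2.82735903e-01,  9.59197659e-01,
         3.74691936e+02],
       [ 0.00000000e+00,  0.00000000e+00,  0.00000000e+00,
         1.00000000e+00]])}
```

View pics/w1.png

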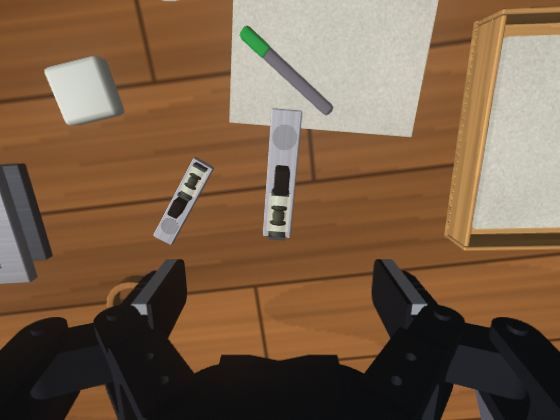

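The wrist view shows the large level from (287,109) to (277,238), with its grip at (281,180) and its vial at the lower end. The marker's end at (330,112) is clear of it.

```bash
python3 - <<'E'
from h import *
P=[at("wrist",u,v,14)[:2] for u,v in [(273,108),(302,110),(264.5,237),(290.5,239)]]
a=(P[0]+P[1])/2;b=(P[2]+P[3])/2
print(np.round(P,1),np.linalg.norm(a-b),np.linalg.norm(P[0]-P[1]),(a+b)/2,np.degrees(np.arctan2(*(a-b)[::-1])))
im=cv2.imread("pics/w1.png");g=im.max(2)[155:205,262:300];m=(g<45).astype(np.uint8)
n,l,s,c=cv2.connectedComponentsWithStats(m)
for k in range(1,n):
    if s[k,4]>60:
        x,y=s[k,0]+262,s[k,1]+155;print(s[k],x,y,x+s[k,2],y+s[k,3],at("wrist",x+s[k,2]/2,y,48),at("wrist",x+s[k,2]/2,y+17,48))
s=arm.read_state()
E
```

```text
[[ 627.1 -293.5]
 [ 621.1 -324.7]
 [ 478.5 -263.9]
 [ 472.  -295.3]] 151.7038896187331 31.73658415036937 [ 549.68673953 -294.36159658] -11.212666762260735
[ 11  11  17  29 387] 273 166 290 195 [ 568.35208325 -295.51221683   48.        ] [ 550.4397594  -293.35101444   48.        ]
```

play_rows(
  steps=[
    [[0.19, 0.3, 0, 0.075, 0], [0, 0, 4, 0, 0], [0, 0, 4, 0, 0], [0, 0, 4, 0, 0], [0, 0, 4, 0, 0.3], [0, 0, 3, 0, 0.3], [0, 0, 1.5, 0, 0.3], [0, 0, 0.7, 0, 0.3], [0, 0, 0, 0, 0.3], [0, 0, 0, 0, 1], [0, 0, 0, 0, 1], [0, 0, 0, 0, 1], [0, 0, 0, 0, 1], [0, 0, 0, 0, 1], [0, 0, 0, 0, 1], [0, 0, 0, 0, 1]],
  ],
)

```text
time_s: 4.78
ee_pos: [550.6, -294.5, 31.3]
tcp_rot: [0.0, 0.995, -0.099, 0.001]
contact_force: [-0.5, 0.5, 5.2]
finger_gap: 15.2
grip_force: 60.0
```

```bash
python3 - <<'E'
from h import *
f=lambda u,v,z:at("top",u*.7,v*.7,z)[:2]
C=[f(272,296,56),f(439,299,59),f(438,378,59),f(267,373.5,56)]
print(np.round(C,1))
k=(C[0]+C[3])/2;e=(C[1]+C[2])/2;d=(k-e);L=np.linalg.norm(d);d/=L;print("len",L,"yaw",np.degrees(np.arctan2(d[1],d[0])),"mid",(k+e)/2,"place",(k+e)/2-35*d,"knob",(k+e)/2+115*d)
l1=(f(329,308,57)+f(327,366,57))/2;l2=(f(423,309,59)+f(421.5,367,59))/2
print("lines",l1,l2,np.linalg.norm(l1-l2),(l1+l2)/2)
print("knob",f(284,333.5,85))
E
```

```text
[[616.3 266.1]
 [603.7 -12.2]
 [473.6  -6.7]
 [487.5 273.4]]
len 279.51845385579685 yaw 87.27757108887315 mid [545.27342194 130.15294983] place [543.61101046  95.19245229] knob [550.73563109 245.02315603]
lines [545.44857362 172.66371759] [539.82841717  17.20753987] 155.55773638829538 [542.6384954   94.93562873]
knob [549.41780207 240.50170581]
```

play_rows(
  steps=[
    [[0, 0, -2, 0, 1], [0, 0, -4, 0, 1], [0, 0, -4, 0, 1], [0, 0, -4, 0, 1], [0, 0, -3, 0, 1], [0, 0, 0, -0.16, 1], [0, 0, 0, -0.16, 1], [0, 0, 0, -0.16, 1], [0, 0, 0, -0.16, 1], [0, 0, 0, -0.16, 1], [0, 0, 0, -0.16, 1], [0, 0, 0, -0.16, 1], [0, 0, 0, -0.16, 1], [0, 0, 0, -0.16, 1], [0, 0, 0, -0.16, 1], [0, 0, 0, -0.13, 1]],
  ],
)

```text
time_s: 6.78
ee_pos: [548.5, -294.3, 198.1]
tcp_rot: [-0.002, 0.719, 0.695, -0.001]
contact_force: [-0.4, -0.3, -3.4]
finger_gap: 14.6
grip_force: 58.8
```

play_rows(
  steps=[
    [[3.89, -0.18, 0, 0, 1], [3.89, -0.18, 0, 0, 1], [3.89, -0.18, 0, 0, 1], [3.89, -0.18, 0, 0, 1], [3.89, -0.18, 0, 0, 1], [3.89, -0.18, 0, 0, 1], [3.89, -0.18, 0, 0, 1], [3.89, -0.18, 0, 0, 1], [3.89, -0.18, 0, 0, 1], [3.89, -0.18, 0, 0, 1], [0, 0, 0, 0.013, 1], [0, 0, 0, 0, 1], [0, 0, 0, 0, 1]],
  ],
)

```text
time_s: 8.4
ee_pos: [546.8, 92.8, 199.5]
tcp_rot: [0.0, 0.726, 0.688, -0.001]
contact_force: [0.3, -0.1, -3.2]
finger_gap: 14.8
grip_force: 58.9
```

```bash
python3 - <<'E'
from h import *
im,c=see("w2",dict(plate_place=58,knob_grip=78,level=166,vial=188))
E
```

```text
t 8.4 tcp [546.8  92.8 199.5] yaw 86.87 j7 -0.42 gap 14.8 F [ 0.3 -0.1 -3.2] grip 58.9
level 0.63 276 248 [546.   91.8 166. ]
vial 0.7 279 343 [545.4  46.1 188. ]
```

View pics/w2.png

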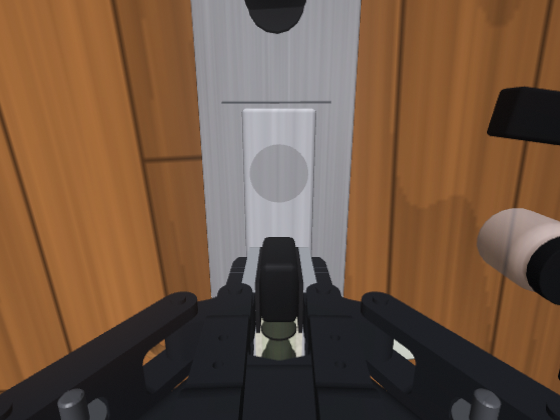

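The held level is straight above the plate. The knob-side scribed line runs from (222,102) to (331,102), and the plate edges lie at columns 193 and 360 in the top row and 210 and 347 at row 250.

```bash
python3 - <<'E'
from h import *
f=lambda u,v,z:at("wrist",u,v,z)[:2].round(1)
print("line",f(222,102.5,57),f(331,102,57))
for v in (30,102,200,250):
  g=cv2.cvtColor(cv2.imread("pics/w2.png"),6)[v].astype(int)
  L=193+(v-5)*17/245;R=360-(v-5)*13/245
  # colour edge: wood is saturated
  row=cv2.imread("pics/w2.png")[v].astype(int);s=row.max(1)-row.min(1)
  cols=np.where(s[150:420]<30)[0]+150;print(v,cols[0],cols[-1],f(cols[0],v,57),f(cols[-1]+1,v,57))
print("level end",f(245,109,182),f(315,109,182),"bar back",f(247,246,182))
E
```

```text
line [505.4 178. ] [595.6 173.6]
30 193 358 [488.6 232.3] [617.6 225.4]
102 198 354 [485.6 179.4] [615.4 172.5]
200 205 348 [481.2  95.4] [611.4  88.5]
250 208 345 [478.2  46.4] [609.   39.4]
level end [536.7 169.6] [568.6 167.9] bar back [532.1 102.1]
```

play_rows(
  steps=[
    [[0.45, 0, 3, 0, 1], [0, 0, 3, 0, 1], [0, 0, 2.5, 0, 1], [0, 0, 1.2, 0, 1], [0, 0, 0.6, 0, 1], [0, 0, 0.2, 0, 1], [0, 0, 0.15, 0, 1], [0, 0, 0, 0, 1], [0, 0, 0, 0, 1]],
  ],
)

```text
time_s: 9.78
ee_pos: [547.5, 99.5, 94.2]
tcp_rot: [0.0, 0.725, 0.688, 0.0]
contact_force: [-0.2, 0.0, -3.9]
finger_gap: 14.8
grip_force: 58.9
```

play_rows(
  steps=[
    [[-0.15, 0, 0.1, 0, 1], [0, 0, 0.1, 0, 1], [0, 0, 0.1, 0, 1], [0, 0, 0, 0, 1]],
  ],
)

```text
time_s: 10.28
ee_pos: [547.1, 97.9, 90.8]
tcp_rot: [0.0, 0.725, 0.688, -0.0]
contact_force: [0.3, 0.3, -3.0]
finger_gap: 14.8
grip_force: 59.2
```

play_rows(
  steps=[
    [[0, 0, 0.07, 0, 1], [0, 0, 0.07, 0, 1], [0, 0, 0, 0, 1]],
  ],
)

```text
time_s: 10.65
ee_pos: [547.2, 98.2, 90.1]
tcp_rot: [0.0, 0.725, 0.689, 0.0]
contact_force: [-1.7, 0.4, 3.3]
finger_gap: 14.9
grip_force: 60.0
```

play_rows(
  steps=[
    [[0, 0, 0, 0, 0.2], [0, 0, 0, 0, 0.2], [0, 0, 0, 0, 0.2], [0, 0, 0, 0, 0.2], [0, 0, -1, 0, 0.2], [0, 0, -3, 0, 0.2], [0, 0, -4, 0, 0.2], [-4, 0, -3, 0, 0.2], [-4, 0, 0, 0, 0.2], [-4, 0, 0, 0, 0.2], [0, 0, 0, 0, 0.2], [0, 0, 0, 0, 0.2], [0, 0, 0, 0, 0.2]],
  ],
)

```text
time_s: 12.28
ee_pos: [541.0, -19.9, 199.7]
tcp_rot: [-0.0, 0.724, 0.69, 0.001]
contact_force: [-0.2, -0.1, -0.1]
finger_gap: 68.5
grip_force: 0.0
```

```bash
python3 - <<'E'
from h import *
im,c=see("w3",dict(plate_place=58,level=58,level_top=106,vial=80,knob_grip=78,bubble=80))
cv2.imwrite("pics/w3b.png",im)
E
```

```text
t 12.28 tcp [541.  -19.9 199.7] yaw 87.19 j7 -0.19 gap 68.5 F [-0.2 -0.1 -0.1] grip 0.0
level 0.62 278 303 [ 535.6 -127.6   58. ]
level 0.59 277 55 [546.4  97.4  58. ]
level_top 0.7 280 36 [548.7 100.1 106. ]
level_top 0.58 276 327 [ 534.9 -119.3  106. ]
vial 0.85 277 114 [544.6  52.2  80. ]Traceback (most recent call last):
  File "<stdin>", line 2, in <module>
  File "h.py", line 21, in see
    for r in spotter.tip_of(cam,k)[:2]:
             ~~~~~~~~~~~~~~^^^^^^^
ValueError: it knows: adapter, dish, jar, knob_grip, level, level_top, marker, plate_place, puck, scissors, tape, tilt_plate, vial
```

View pics/w3.png

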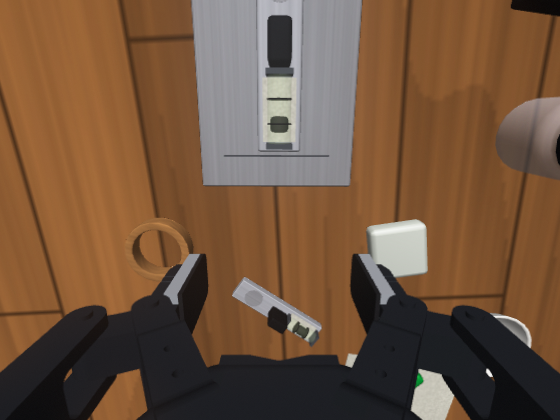

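The level stands between the scribed lines. The vial's black lines are at rows ~99 and ~125, and the bubble sits at row ~125, towards the end away from the knob. I'll measure the profile now.

```bash
cat >> h.py <<'E'
def prof(im,c,P0,d,half=30,z=80):
    "mean darkness over central strip and side strip, along level x around vial P0"
    n=np.array([-d[1],d[0]]);ss=np.arange(-half,half+.1,1)
    def strip(offs): 
        v=0
        for o in offs:
            p=np.array([[*(P0+d*s+n*o),z] for s in ss]);q=proj("wrist",p,c).astype(np.float32)
            v=v+cv2.remap(cv2.cvtColor(im,6),q[:,0].copy(),q[:,1].copy(),1)[:,0].astype(float)
        return v/len(offs)
    return ss,strip([-1,0,1]),strip([-6.5,6.5])
E
python3 - <<'E'
from h import *
im=cv2.imread("pics/w3.png");c=camera_model("wrist")
d=np.array([np.cos(np.radians(-92.9)),np.sin(np.radians(-92.9))])
ss,a,b=prof(im,c,at("wrist",278.5,112,80,c)[:2],d)
for x,y,z in zip(ss,a,b):print(int(x),int(y),int(z),end=" | ")
print(at("wrist",278.5,112,80,c))
cv2.imwrite("pics/w3c.png",cv2.resize(im[60:160,240:320],None,fx=6,fy=6,interpolation=2))
E
```

```text
-30 83 84 | -29 84 83 | -28 82 80 | -27 76 66 | -26 84 76 | -25 156 145 | -24 198 189 | -23 198 188 | -22 198 188 | -21 200 190 | -20 201 192 | -19 199 192 | -18 199 190 | -17 199 191 | -16 201 193 | -15 201 192 | -14 199 193 | -13 198 194 | -12 195 193 | -11 160 177 | -10 53 55 | -9 101 100 | -8 195 186 | -7 198 191 | -6 198 192 | -5 202 193 | -4 199 192 | -3 195 193 | -2 196 193 | -1 198 190 | 0 199 188 | 1 198 188 | 2 193 188 | 3 106 183 | 4 78 147 | 5 78 98 | 6 77 86 | 7 75 84 | 8 61 58 | 9 55 60 | 10 75 84 | 11 74 82 | 12 74 88 | 13 72 118 | 14 72 154 | 15 124 186 | 16 197 186 | 17 198 186 | 18 200 187 | 19 203 187 | 20 202 190 | 21 199 192 | 22 184 171 | 23 124 112 | 24 87 81 | 25 81 80 | 26 80 80 | 27 83 82 | 28 124 114 | 29 108 109 | 30 125 126 | [545.44994734  52.40898218  80.        ]
```

play_rows(
  steps=[
    [[4, 0, 0, 0, 0.4], [4, 0, 0, 0, 0.4], [4, 0, 0, 0, 0.4], [4, 0, 0, 0, 0.4], [1, 0, 0, 0, 0.4], [0, 0, 0, 0, 0.4], [0, 0, 0, 0, 0.4]],
  ],
)

```text
time_s: 13.45
ee_pos: [550.1, 145.5, 199.1]
tcp_rot: [0.001, 0.726, 0.687, -0.001]
contact_force: [0.0, -0.8, -0.0]
finger_gap: 51.3
grip_force: 0.0
```

```bash
python3 - <<'E'
from h import *
im,c=see("w4",dict(knob_grip=76,level_top=106))
cv2.imwrite("pics/w4c.png",cv2.resize(im[60:300,160:400],(600,600)))
E
```

```text
t 13.45 tcp [550.1 145.5 199.1] yaw 86.85 j7 -0.52 gap 51.3 F [ 0.  -0.8 -0. ] grip 0.0
knob_grip 0.69 273 71 [552.5 248.2  76. ]
level_top 0.95 279 269 [549.2  99.8 106. ]
```

View pics/w4c.png

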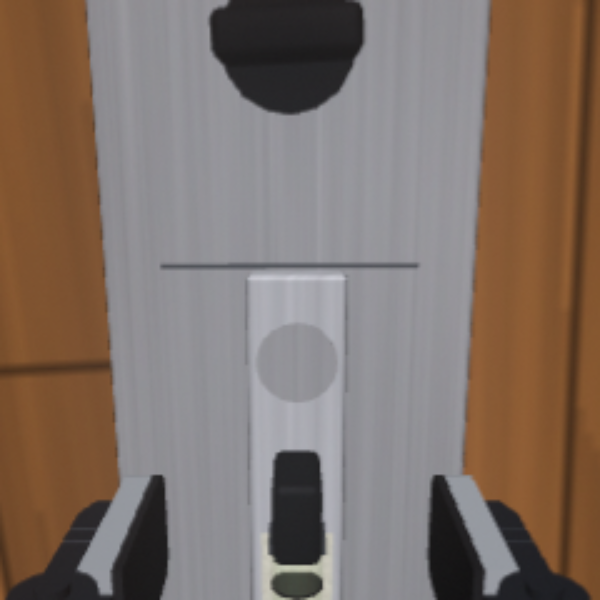

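play_rows(
  steps=[
    [[3.4, -0.1, 0, 0, 0.4], [3.4, -0.1, 0, 0, 0.4], [3.45, -0.07, 0, 0, 0.4], [0, 0, 0, -0.1605, 0.4], [0, 0, 0, -0.1605, 0.4], [0, 0, 0, -0.1605, 0.4], [0, 0, 0, -0.1605, 0.4], [0, 0, 0, -0.1605, 0.4], [0, 0, 0, -0.1605, 0.4], [0, 0, 0, -0.1605, 0.4], [0, 0, 0, -0.1605, 0.4], [0, 0, 0, -0.1605, 0.4], [0, 0, 0, -0.1605, 0.4], [0, 0, 4, 0, 0.4], [0, 0, 3, 0, 0.4], [0, 0, 0, 0, 0.4], [0, 0, 0, 0, 0.4]],
  ],
)

```text
time_s: 15.72
ee_pos: [553.2, 250.5, 130.7]
tcp_rot: [0.001, 0.009, 1.0, 0.001]
contact_force: [0.2, 0.1, 1.1]
finger_gap: 51.4
grip_force: 0.0
```

```bash
python3 - <<'E'
from h import *
im,c=see("w5",dict(knob_grip=76))
E
```

```text
t 15.72 tcp [553.2 250.5 130.7] yaw 178.93 j7 0.72 gap 51.4 F [0.2 0.1 1.1] grip 0.0
knob_grip 0.74 269 234 [555.5 245.3  76. ]
```

View pics/w5.png

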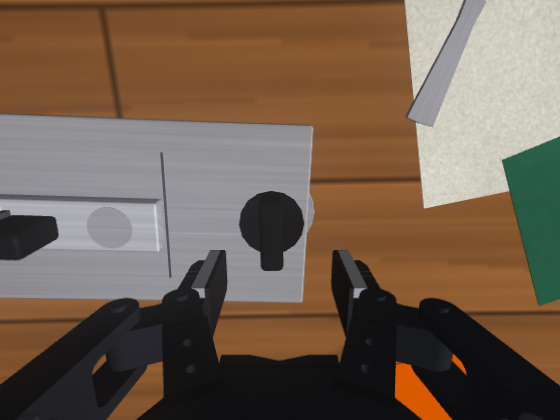

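The knob's bar is in line with the tool's x, at column 271, while the jaws are centred on column 280. A few mm of y correction is needed.

```bash
python3 - <<'E'
from h import *
print("disc",at("wrist",271.5,223,61),"edges",at("wrist",240,223,61),at("wrist",303,223,61))
print("bar end",at("wrist",260.5,264,88),at("wrist",283,264,88))
E
```

```text
disc [554.18604035 247.10004567  61.        ] edges [553.7749652  225.67751581  61.        ] [554.59349361 268.537375    61.        ]
bar end [571.12653353 240.46932361  88.        ] [571.39611063 254.27219107  88.        ]
```

play_rows(
  steps=[
    [[-0.1, -0.32, 0, 0, 0.4], [0, 0, 2, 0, 0.4], [0, 0, 2, 0, 0.4], [0, 0, 1, 0, 0.4], [0, 0, 0.2, 0, 0.4], [0, 0, 0, 0, 0.4], [0, 0, 0, 0, 1], [0, 0, 0, 0, 1], [0, 0, 0, 0, 1], [0, 0, 0, 0, 1], [0, 0, 0, 0, 1]],
  ],
)

```text
time_s: 17.2
ee_pos: [553.6, 245.8, 78.2]
tcp_rot: [0.0, 0.009, 1.0, -0.001]
contact_force: [-1.7, -3.5, 6.0]
finger_gap: 12.8
grip_force: 60.9
```

play_rows(
  steps=[
    [[0, 0, -0.016, 0.105, 1], [0, 0, -0.016, 0.105, 1], [0, 0, -0.016, 0.105, 1], [0, 0, -0.016, 0.105, 1], [0, 0, -0.016, 0.105, 1], [0, 0, -0.016, 0.105, 1], [0, 0, -0.016, 0.105, 1], [0, 0, -0.016, 0.105, 1], [0, 0, -0.016, 0.105, 1], [0, 0, -0.016, 0.105, 1], [0, 0, 0, 0, 1], [0, 0, 0, 0, 1]],
  ],
)

```text
time_s: 18.7
ee_pos: [553.2, 244.4, 79.9]
tcp_rot: [0.001, 0.51, 0.86, -0.002]
contact_force: [-3.6, -6.4, 7.7]
finger_gap: 12.4
grip_force: 61.0
```

play_rows(
  steps=[
    [[0, 0, 0, 0, 0.4], [0, 0, 0, 0, 0.4], [0, 0, 0, 0, 0.4], [0, 0, -3, 0, 0.4], [0, 0, -4, 0, 0.4], [0, 0, -5, 0, 0.4], [0, 0, 0, 0.138, 0.4], [0, 0, 0, 0.138, 0.4], [0, 0, 0, 0.138, 0.4], [0, 0, 0, 0.138, 0.4], [-4.2, 0, 0, 0, 0.4], [-4.2, 0, 0, 0, 0.4], [-4.2, 0, 0, 0, 0.4], [-4.2, 0, 0, 0, 0.4], [-4.2, 0, 0, 0, 0.4], [-4.2, 0, 0, 0, 0.4], [0, 0, 0, 0, 0.4], [0, 0, 0, 0, 0.4], [0, 0, 0, 0, 0.4], [0, 0, 0, 0, 0.4]],
  ],
)

```text
time_s: 21.2
ee_pos: [541.0, -2.9, 199.0]
tcp_rot: [-0.0, 0.723, 0.691, 0.0]
contact_force: [0.3, -0.7, 0.5]
finger_gap: 51.1
grip_force: 0.0
```

```bash
cat >> h.py <<'E'
def bub(n,hint=None):
    im,c=see(n,dict(vial=80))
    u,v=[k*s for k,s in zip(spotter.tip_of("wrist","vial")[0]["centre"],(560,420))]
    d=np.array([np.cos(np.radians(-92.9)),np.sin(np.radians(-92.9))])
    ss,a,b=prof(im,c,at("wrist",u,v,80,c)[:2],d)
    print(" | ".join(f"{int(x)} {int(y)} {int(z)}" for x,y,z in zip(ss,a,b)))
    return im,(u,v)
E
python3 - <<'E'
from h import *
bub("w6")
E
```

```text
t 21.2 tcp [541.   -2.9 199. ] yaw 87.35 j7 -0.21 gap 51.1 F [ 0.3 -0.7  0.5] grip 0.0
vial 0.85 298 339 [ 553.6 -135.8   80. ]
vial 0.72 279 135 [545.1  53.4  80. ]
-30 96 101 | -29 95 101 | -28 95 101 | -27 95 101 | -26 95 101 | -25 95 104 | -24 95 112 | -23 95 121 | -22 94 124 | -21 96 125 | -20 107 130 | -19 125 145 | -18 139 141 | -17 143 138 | -16 150 139 | -15 168 143 | -14 177 148 | -13 177 149 | -12 181 150 | -11 188 151 | -10 194 154 | -9 197 153 | -8 196 152 | -7 188 156 | -6 139 173 | -5 92 189 | -4 74 197 | -3 66 200 | -2 64 199 | -1 62 193 | 0 61 176 | 1 60 152 | 2 60 133 | 3 59 122 | 4 59 108 | 5 61 93 | 6 70 86 | 7 84 83 | 8 101 82 | 9 107 80 | 10 99 79 | 11 93 78 | 12 91 85 | 13 91 98 | 14 92 103 | 15 92 102 | 16 93 101 | 17 93 96 | 18 90 83 | 19 76 67 | 20 49 62 | 21 36 51 | 22 33 39 | 23 34 34 | 24 34 34 | 25 33 33 | 26 33 33 | 27 32 33 | 28 30 31 | 29 28 29 | 30 27 28
```

```bash
cat >> h.py <<'E'
def bub2(im,c,y0=53,z=88):
    d=np.array([np.cos(np.radians(-92.9)),np.sin(np.radians(-92.9))])
    P=np.array([547.2,97.5])+44*d
    ss,a,b=prof(im,c,P,d,28,z)
    print(" | ".join(f"{int(x)} {int(y)} {int(q)}" for x,y,q in zip(ss,a,b)))
E
python3 - <<'E'
from h import *
im=cv2.imread("pics/w6.png");c=camera_model("wrist");bub2(im,c)
cv2.imwrite("pics/w6c.png",cv2.resize(im[80:190,230:330],(545,600),interpolation=2))
E
```

```text
-28 83 84 | -27 83 83 | -26 83 83 | -25 93 88 | -24 168 158 | -23 199 188 | -22 200 189 | -21 199 190 | -20 202 191 | -19 202 193 | -18 202 193 | -17 201 191 | -16 200 192 | -15 201 195 | -14 201 193 | -13 201 192 | -12 199 193 | -11 198 192 | -10 192 187 | -9 108 111 | -8 106 111 | -7 198 188 | -6 181 190 | -5 94 183 | -4 79 140 | -3 79 122 | -2 78 118 | -1 77 116 | 0 76 115 | 1 76 111 | 2 75 110 | 3 76 114 | 4 75 117 | 5 73 142 | 6 78 182 | 7 169 186 | 8 123 117 | 9 68 56 | 10 80 100 | 11 200 190 | 12 197 191 | 13 198 189 | 14 197 188 | 15 198 186 | 16 200 185 | 17 200 186 | 18 204 187 | 19 204 188 | 20 202 192 | 21 195 187 | 22 124 122 | 23 110 99 | 24 101 88 | 25 83 79 | 26 79 80 | 27 79 80 | 28 87 92
```

View pics/w6c.png

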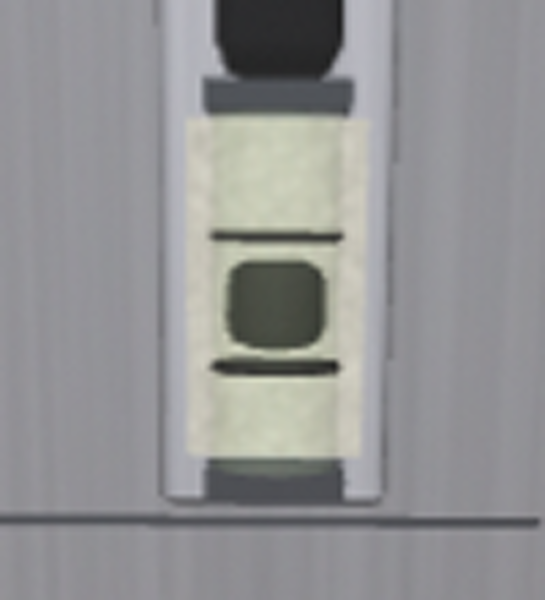

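play_rows(
  steps=[
    [[0, 0, 0, 0, 1], [0, 0, 0, 0, 1], [0, 0, 0, 0, 1], [0, 0, 0, 0, 1], [0, 0, 0, 0, 1], [0, 0, 0, 0, 1], [0, 0, 0, 0, 1], [0, 0, 0, 0, 1]],
  ],
)

```text
time_s: 22.35
ee_pos: [541.0, -4.5, 199.0]
tcp_rot: [0.0, 0.724, 0.69, 0.0]
contact_force: [-0.7, 0.8, -0.4]
finger_gap: -0.0
grip_force: 0.0
```

```bash
python3 - <<'E'
from h import *
im,c=see("w7",dict(level_top=106));bub2(im,c)
E
```

```text
t 22.35 tcp [541.   -4.5 199. ] yaw 87.2 j7 -0.21 gap -0.0 F [-0.7  0.8 -0.4] grip 0.0
level_top 0.75 283 67 [549.9  97.2 106. ]
level_top 0.58 390 255 [627.  -41.7 106. ]
-28 83 84 | -27 83 82 | -26 85 77 | -25 157 149 | -24 200 190 | -23 201 191 | -22 201 193 | -21 203 193 | -20 203 194 | -19 203 195 | -18 202 194 | -17 201 194 | -16 202 196 | -15 202 195 | -14 201 194 | -13 201 195 | -12 199 194 | -11 196 190 | -10 121 116 | -9 100 102 | -8 189 186 | -7 189 192 | -6 107 180 | -5 79 143 | -4 79 123 | -3 77 118 | -2 76 117 | -1 76 115 | 0 76 112 | 1 75 114 | 2 75 115 | 3 75 121 | 4 73 134 | 5 79 174 | 6 179 191 | 7 124 137 | 8 67 59 | 9 79 108 | 10 202 192 | 11 198 193 | 12 199 192 | 13 199 190 | 14 199 189 | 15 201 187 | 16 201 188 | 17 205 189 | 18 207 190 | 19 204 194 | 20 199 190 | 21 141 137 | 22 111 101 | 23 105 91 | 24 84 81 | 25 80 80 | 26 80 80 | 27 86 86 | 28 125 126
```

The bubble has settled about 0.3 mm from the middle, so I'll go on to the press.

play_rows(
  steps=[
    [[3.4, 0.06, 0, 0, 1], [3.4, 0.06, 0, 0, 1], [3.4, 0.06, 0, 0, 1], [0, 0, 0, 0, 1], [0, 0, 2.5, 0, 1], [0, 0, 2.5, 0, 1], [0, 0, 2, 0, 1], [0, 0, 0.5, 0, 1], [0, 0, 0, 0, 1], [0, 0, 0, 0, 1]],
  ],
)

```text
time_s: 23.7
ee_pos: [548.6, 97.2, 125.1]
tcp_rot: [0.001, 0.724, 0.689, 0.001]
contact_force: [-1.1, -0.2, 0.1]
finger_gap: -0.1
grip_force: 0.0
```

```bash
python3 - <<'E'
from h import *
s=st()
c=camera_model("wrist");im=snapshot("wrist");cv2.imwrite("pics/w8.png",im)
E
```

```text
t 23.7 tcp [548.6  97.2 125.1] yaw 87.18 j7 -0.45 gap -0.1 F [-1.1 -0.2  0.1] grip 0.0
```

View pics/w8.png

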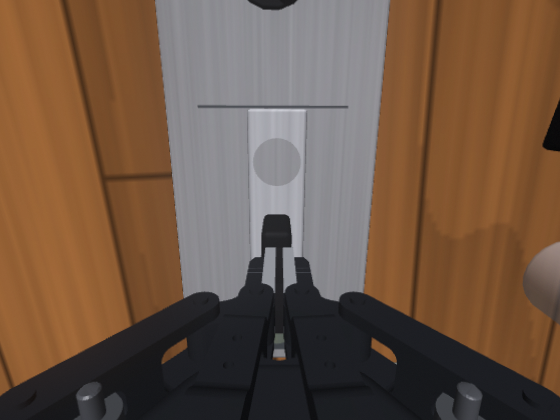

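The closed fingertips are just above the grip, with the grip at column 277 and the jaws at column 279. Next I lower gently while watching the force.

play_rows(
  steps=[
    [[0.08, -0.08, 0.3, 0, 1], [0, 0, 0.2, 0, 1], [0, 0, 0.1, 0, 1], [0, 0, 0.05, 0, 1], [0, 0, 0, 0, 1]],
  ],
)

```text
time_s: 24.38
ee_pos: [547.0, 98.1, 117.5]
tcp_rot: [0.0, 0.724, 0.69, -0.0]
contact_force: [0.5, -0.1, -0.8]
finger_gap: -0.4
grip_force: 0.0
```

play_rows(
  steps=[
    [[0, 0, 0.05, 0, 1], [0, 0, 0.05, 0, 1], [0, 0, 0, 0, 1]],
  ],
)

```text
time_s: 24.75
ee_pos: [547.1, 98.2, 117.2]
tcp_rot: [0.0, 0.724, 0.69, 0.0]
contact_force: [-2.1, -0.6, 5.4]
finger_gap: -0.2
grip_force: 2.7
```

play_rows(
  steps=[
    [[0, 0, 0.05, 0, 1], [0, 0, 0, 0, 1], [0, 0, 0, 0, 1]],
  ],
)

```text
time_s: 25.12
ee_pos: [547.1, 98.2, 117.1]
tcp_rot: [0.0, 0.724, 0.69, 0.0]
contact_force: [-2.4, -0.2, 8.3]
finger_gap: -0.0
grip_force: 3.9
```

play_rows(
  steps=[
    [[0, -0.02, 0.03, 0, 1], [0, 0, 0, 0, 1], [0, 0, 0, 0, 1], [0, 0, 0, 0, 1], [0, 0, 0, 0, 1], [0, 0, 0, 0, 1], [0, 0, 0, 0, 1], [0, 0, 0, 0, 1], [0, 0, 0, 0, 1], [0, 0, 0, 0, 1], [0, 0, 0, 0, 1], [0, 0, 0, 0, 1], [0, 0, 0, 0, 1], [0, 0, 0, 0, 1], [0, 0, 0, 0, 1], [0, 0, 0, 0, 1]],
  ],
)

```text
time_s: 27.12
ee_pos: [547.1, 98.2, 117.1]
tcp_rot: [0.001, 0.724, 0.69, 0.0]
contact_force: [-1.9, -0.0, 9.6]
finger_gap: -0.3
grip_force: 4.4
```

```bash
python3 - <<'E'
from h import *
for i in range(4):
    st();im=snapshot("scene" if i%2 else "top");
    if i<2:
        n="scene" if i%2 else "top"
        print(spotter.tip_of(n,"vial")[:3])
        p=proj(n,[[545,54,80]])[0];print(p);u,v=p.astype(int)
        cv2.imwrite(f"pics/{n}9.png",cv2.resize(im[v-28:v+28,u-37:u+37],(790,598),interpolation=2))
a,b=cv2.imread("pics/top9.png"),cv2.imread("pics/scene9.png")
cv2.imwrite("pics/both9.png",np.hstack([cv2.resize(a,(400,303)),cv2.resize(b,(400,303))]))
E
```

```text
t 27.12 tcp [547.1  98.2 117.1] yaw 87.19 j7 -0.45 gap -0.3 F [-1.9 -0.   9.6] grip 4.4
[{'centre': [0.6805, 0.5388], 'conf': 0.72}, {'centre': [0.5041, 0.5555], 'conf': 0.63}]
[279.64858461 233.64467191]
t 27.23 tcp [547.1  98.2 117.1] yaw 87.19 j7 -0.45 gap -0.2 F [-3.  -1.6  8.3] grip 4.4
[{'centre': [0.3464, 0.5186], 'conf': 0.69}, {'centre': [0.4962, 0.4493], 'conf': 0.68}]
[278.08836731 193.25892712]
t 27.32 tcp [547.1  98.2 117.1] yaw 87.19 j7 -0.45 gap -0.0 F [-2.4 -0.8  8.7] grip 4.4
t 27.38 tcp [547.1  98.2 117.1] yaw 87.19 j7 -0.45 gap 0.0 F [-2.5 -1.4  8.9] grip 4.4
```

View pics/both9.png

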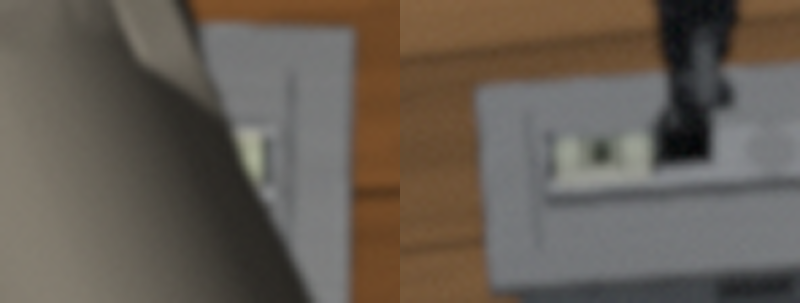

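In the scene crop under load, the vial spans columns 555–655 and the bubble sits at ~601, so it is still centred. I'll trim the push to 10 N.

play_rows(
  steps=[
    [[0, -0.03, 0.02, 0, 1], [0, 0, 0, 0, 1], [0, 0, 0, 0, 1], [0, 0, 0, 0, 1], [0, 0, 0, 0, 1], [0, 0, 0, 0, 1], [0, 0, 0, 0, 1], [0, 0, 0, 0, 1], [0, 0, 0, 0, 1], [0, 0, 0, 0, 1], [0, 0, 0, 0, 1], [0, 0, 0, 0, 1]],
  ],
)

```text
time_s: 28.92
ee_pos: [547.1, 98.1, 117.1]
tcp_rot: [0.001, 0.724, 0.69, 0.001]
contact_force: [-3.1, -0.7, 10.4]
finger_gap: 0.0
grip_force: 4.6
```

```bash
python3 - <<'E'
from h import *
ok=[]
for i in range(4):
    s=st(); ok.append(s["contact_force"][2])
    im=snapshot("scene")
u,v=proj("scene",[[545,54,80]])[0];u,v=int(u),int(v)
g=im[v-8:v+6,u-12:u+14].max(2);print(g)
E
```

```text
t 28.93 tcp [547.1  98.1 117.1] yaw 87.19 j7 -0.45 gap 0.0 F [-3.1 -0.7 10.4] grip 4.6
t 28.98 tcp [547.1  98.1 117.1] yaw 87.19 j7 -0.45 gap 0.0 F [-2.4 -0.7  8. ] grip 4.6
t 29.02 tcp [547.1  98.2 117.1] yaw 87.19 j7 -0.45 gap 0.1 F [-3.4 -0.3  8.1] grip 4.6
t 29.07 tcp [547.1  98.2 117.1] yaw 87.19 j7 -0.45 gap 0.1 F [-2.5 -0.9 10.2] grip 4.6
[[123 124 123 124 122 124 123 121 122 122 123 123 122 123 122 122 124 122
  122 122 124 119 110  89  68  56]
 [123 123 124 124 124 123 124 123 124 124 124 124 124 123 124 122 123 122
  123 123 121 113  98  73  57  54]
 [123 124 123 123 123 124 124 124 122 124 124 123 123 123 123 124 122 123
  122 121 118 106  84  57  50  54]
 [122 121 119 120 125 124 123 124 122 121 122 124 121 121 121 121 122 124
  124 123 113  96  72  46  39  38]
 [121 117 110 114 120 123 124 123 120 120 120 118 118 117 117 116 126 130
  131 130 119  95  66  38  27  30]
 [119 112 104 105 123 133 133 128 121 118 114 105 103 111 116 123 135 143
  148 144 133 102  65  37  18  16]
 [119 116 105 113 136 144 148 142 128 117 108  89  85  97 115 127 144 154
  156 155 138 108  68  38  19  15]
 [118 119 109 119 142 154 156 149 131 120 102  75  68  91 112 129 144 156
  159 156 142 112  69  38  20  13]
 [117 121 109 118 143 156 157 151 133 121  98  73  64  86 109 124 141 154
  156 153 141 110  66  35  19  20]
 [113 116 103 112 140 152 154 147 134 122 105  84  77  95 115 126 138 148
  151 150 139 109  69  48  40  42]
 [112 113  97 103 133 147 149 144 134 128 123 115 113 123 131 130 138 148
  150 149 139 110  81  82  84  86]
 [115 110  96  99 131 146 150 147 142 140 141 141 143 145 146 142 147 150
  152 152 143 121 106 114 120 123]
 [113 111 100 108 133 148 151 151 152 150 152 151 152 153 152 151 148 148
  149 150 144 133 127 132 136 138]
 [112 111 114 122 138 147 147 149 152 149 148 147 147 146 146 145 143 139
  140 139 134 133 133 132 134 130]]
```

play_rows(
  steps=[
    [[0, -0.02, 0.02, 0, 1], [0, 0, 0, 0, 1], [0, 0, 0, 0, 1], [0, 0, 0, 0, 1], [0, 0, 0, 0, 1], [0, 0, 0, 0, 1], [0, 0, 0, 0, 1], [0, 0, 0, 0, 1], [0, 0, 0, 0, 1], [0, 0, 0, 0, 1], [0, 0, 0, 0, 1], [0, 0, 0, 0, 1], [0, 0, 0, 0, 1], [0, 0, 0, 0, 1], [0, 0, 0, 0, 1], [0, 0, 0, 0, 1]],
  ],
)

```text
time_s: 31.12
ee_pos: [547.1, 98.1, 117.1]
tcp_rot: [0.001, 0.724, 0.69, 0.001]
contact_force: [-1.8, -2.1, 10.0]
finger_gap: -0.2
grip_force: 4.9
```

```bash
python3 - <<'E'
from h import *
f=[]
for i in range(5):
    f.append(arm.read_state()["contact_force"]);im=snapshot("scene")
f=np.mean(f,0);print(f)
if 8.5<f[2]<12: print(finish_job())
E
```

```text
[-2.41130323 -1.27563115 10.09107027]
the job is handed in; nothing more can be done
None
```

I handed the job in at about 31 s: the 150 mm level stands between the scribed lines, the bubble was about 0.3 mm from the middle after the knob turn and still looked centred in the scene camera under load, and the arm holds about 10 N straight down on the grip (sideways force about 2.7 N).

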